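# Jack the lift track level with the siding

## Task

The little railway lift stands too low: take the steel bar from its wooden rest and use it, moving it from hole to hole, to turn the jack's collar (never turn the collar with the fingers) until the lift deck is level with the fixed siding next to it. Then lay the bar back in both notches of its rest, and leave the coach on the siding, the eraser and the foam offcut where they are.

Things in the scene. Friction and masses are not known exactly. Their poses are not given: they have to be found in the camera images.
- stand: Fixed plywood baseboard, 236 x 110 x 12 mm, carrying the screw jack and, behind it, the siding. Origin on the jack's vertical axis at table height; x points from the jack to the siding (away from the robot, give or take some yaw), y to the left, z up. The front of the jack is its -x side.
- jack_axis (a point): Point on the jack's vertical axis at the height of the hole centres, 60 mm above the table; fixed on the stand, axes as the stand.
- tube (a point): Top of the left one of two fixed upright steel guide tubes, 11 mm thick, at x -7.3, y +41.4 and -41.4 mm on the stand, up to 78 mm above the table. The bar cannot pass them: in the collar it can swing only about 65 degrees to either side of straight ahead (-x of the stand).
- collar (a joint): Turn of the steel collar, rad: starts at 0.72 to 1.55, end stops 0 (deck lowest) and 5.4. It grows clockwise seen from above, which lifts the deck, 30 mm a full turn (4.775 mm a rad); level at 3.93. Needs about 0.15 N m and stays where it is left; pushing on the deck does not turn it. At value q one hole points along the stand's -x turned clockwise by q, the others every 90 degrees.
- hole (a point): Centre of the mouth of one of the collar's four square radial holes, 30 mm from the axis; turns with the collar. Holes: 12 x 12 mm, level, centre 60 mm above the table, 90 degrees apart, floor 11 mm from the axis. The collar under the deck is 60 mm in diameter, 45 to 75 mm above the table.
- deck_edge (a point): Middle of the lift deck's edge facing the siding, on its top surface; z up. The deck is a plywood plate 90 x 100 x 8 mm over the jack (stand x -32 to +58, y -50 to +50 mm), with a toy track, rails 4 mm high. Its top is 87 mm above the table with collar at 0, 106 mm when level.
- siding_edge (a point): Middle of the siding's edge facing the lift deck, on the siding's top surface, 106 mm above the table; z up. The siding is 112 mm long and 70 mm wide, rails 4 mm higher.
- bar: Loose straight steel bar, square 9 x 9 mm, 180 mm long, both ends alike and tapered over the last 8 mm, about 0.11 kg. Origin at its middle (its centre of mass), x along the bar. It starts lying level in the rest, its middle 40.5 mm above the table.
- rest: Fixed wooden rest: foot 140 x 44 x 8 mm with two posts at x -55 and +55 mm, each 10 mm thick along x, 40 mm wide, 56 mm high, with an upward-open notch 15 mm wide, floor 36 mm above the table, flaring to 28 mm at the top. Origin on the table under its middle, x along the bar's bed, z up. Between the posts 100 mm of the bar is free to be gripped from above.
- seat (a point): Where the middle of the bar lies in the rest, 40.5 mm above the table; axes as the rest.
- coach: Loose silver toy railcar, 100 x 18 x 22 mm, standing on the siding's track; origin at the centre of its underside. A bystander.
- eraser: Loose eraser, 19 x 43 x 11 mm, lying in front of the stand; origin at the centre of its underside. A bystander.
- offcut: Loose white foam offcut, 30 x 55 x 8 mm, lying in front of the stand; origin at the centre of its underside. A bystander.
Mind the look-alikes: they are no part of the job. There is more than one size of the bar; the one meant has the size given above.

How it is judged:
On the way, in this order (a step that is already met when the one before it is completed fails the run):
1. an end of the bar is in a hole of the collar (bar level with the hole, its middle within 112 mm of the jack's axis) (horizontal distance between bar and jack_axis below 0.112 m and z of bar in the frame of jack_axis between -0.006 and 0.006 m), for 0.1 s.
2. with the bar in a hole, the deck is brought level with the siding within 2 mm (all of step 1 and z of deck_edge in the frame of siding_edge between -0.002 and 0.002 m), for 0.2 s.
At the end, for the whole second after the job is handed in: The deck's top edge is within 2 mm of the height of the siding's top edge; the bar lies at rest in both notches of its rest, its middle within 15 mm of the seat sideways and 4 mm in height, and along the rest within 0.08 rad (either way round) (z of deck_edge in the frame of siding_edge between -0.002 and 0.002 m and horizontal distance between bar and seat below 0.015 m and z of bar in the frame of seat between -0.004 and 0.004 m and angle between the x axis of bar and the x axis of rest, either way round below 0.08 rad and linear speed of bar below 0.01 m/s and angular speed of bar below 0.1 rad/s); the robot touches nothing.
It fails at once if the fingers touch the collar with more than 1 N (contact force between the fingers and collar above 1 N).
It fails at once if the coach is shifted more than 15 mm (distance of coach from where it was at the start of the episode above 0.015 m).
It fails at once if the eraser is shifted more than 25 mm (distance of eraser from where it was at the start of the episode above 0.025 m).
It fails at once if the foam offcut is shifted more than 25 mm (distance of offcut from where it was at the start of the episode above 0.025 m).
It also fails if it takes over 67 s, if anything falls off the work surface, if the arm or the gripper's body presses on something with over 40 N, if the wrist force passes 120 N, or if a joint passes its speed limit or range.

## Robot

A 6-joint arm with a two-finger parallel gripper is mounted at the origin on a cart in front of the work surface, level with it; the furniture and walls round the work are solid. World frame = base frame: x ahead of the robot, y to its left, z up, the work surface at z = 0. Lengths are in m, angles in rad, forces in N, time in s.
With the tool pointing down it reaches from about 0.375 to 0.9 m from the base axis. Payload 3.1 kg.
Tool frame: the origin (TCP) lies on the centre line of the jaws, within the pads' length; the fingertips stand 14 mm ahead of it and the grasp point (between the pads) lies 5 mm behind it; z points along the fingers, y is the line along which they close (so a half turn about z gives the same grasp; the last joint's range is limited). The gripper opens to 85 mm and grips with 20 to 120 N. Pads are 22 mm wide; open, the fingers measure 114 mm over their backs; the gripper's body (76 mm by 85 mm) begins 54 mm behind the grasp point. The pads swing forward as they close: fully open they stand 13 mm farther back than shut.
Start: joints at [1.01, 0.527, 1.433, -0, 1.181, -0.178], TCP at [0.233, 0.58, 0.219] pointing down, gripper open.
Joint ranges: [-3.08, 3.08], [-0.75, 2.2], [0.22, 2.44], [-1.43, 4.57], [0, 2.65], [-2.85, 2.85]. Speed limits (rad/s): [2.79, 2.79, 3.14, 3.14, 3.14, 3.14].

## Interface

Orientations are given as a rotation vector (axis times angle).
In Python, from rig import arm, optics gives the robot as it stands. The module is installed in compiled form; this text tells all that it offers.
- The arm moves only by the tool play_rows, never from a script. Its argument "motion" is text: rows parted by semicolons, each of 7 numbers parted by spaces: the finger opening in m, from 0 to 0.0854, then the shift along the tool's x, y, z in m, then the turn, a rotation vector about the tool's x, y, z in rad. A call has 1 to 10 rows; each row is the pose to reach, as a shift and turn from the pose commanded when the call began, along the tool's axes at that moment; what a row does not reach only later rows make up. A row lasts 1/8 s, in which the tool goes at most 62.5 mm and 10.7 degrees, less where a joint would pass 70% of its speed; a pose out of reach is approached as far as the arm can. A call with a gripper value outside its range is refused whole. The fingers move at their own pace and stop on an object; "squeeze" is the grip in N (left out, the last holds). Time passes only in rows, so rows that repeat a pose let the fingers close. It gives the time, the measured TCP pose, the force, the opening and the grip force at its end, in the units of the state.
- arm.sense(): the state, without advancing time (a new reading comes with each control period).
- optics.grab_frame(name): name is "scene" or "top" or "wrist"; returns a dict with "color" (480x640x3 uint8, red, green, blue), "camera_matrix" (3x3 intrinsics, pixels), "k1" (the pictures are not rectified: a ray, as slopes to the right and down, at radius r is drawn at 1 + k1 r^2 times it, then the intrinsics apply), "position" and "rotation" of the camera in the world. Camera axes: x right, y down, z forward; pixel columns grow to the right and rows downward; lengths in m; the calibration is good to about 2 mm. A picture is of the moment at which its call begins. There is no depth.
- arm.close_job(): hands the job in; it is judged then, once.
The state is a dict: "t": time; "joint_positions": joint angles; "dq": joint speeds; "tau": joint torques, N m; "eef_pos": TCP position; "ee_rot": TCP orientation; "ft_force": force on the tool from outside, world axes, zero at the start; "wrist_torque": the same for the moment, N m; "grip_width": finger opening in m; "finger_force": force on a finger pad.
Only numpy, scipy, OpenCV 4.12 (cv2) and the standard library are available. Lean on these libraries where they do the work, as an engineer would, in place of code of your own. Each camera call takes 0.05 s, during which the arm holds its last target. There are 200 camera calls.

## Working session

There is one attempt and no reset: what is moved stays moved. The work goes in short steps, Python scripts to look and compute and a tool call to move; the robot and the scene stay as the last step left them, time stands still between calls to the robot, and variables do not carry over. Pictures are saved under pics/ and viewed, at most 10 in all, crops included, and the job is handed in when it is done.

Besides the shell and the picture viewer there is one more tool, called after "Call:" as name(argument=value, ...) on one line, values as JSON. play_rows: Moves the arm, as the interface text tells. Its arguments: {"type":"object","properties":{"motion":{"type":"string"},"squeeze":{"type":"number"}},"required":["motion"]}

```bash
mkdir -p pics
cat > h.py <<'E'
import numpy as np,cv2
from rig import arm,optics
from scipy.spatial.transform import Rotation as R
def shot(n,f):
    d=optics.grab_frame(n); cv2.imwrite('pics/%s.png'%f,d['color'][:,:,::-1]); np.save('pics/%s.npy'%f,d,allow_pickle=True); return d
def load(f): return np.load('pics/%s.npy'%f,allow_pickle=True).item()
def ray(d,uv):
    K=np.array(d['camera_matrix']);k=d['k1']
    p=cv2.undistortPoints(np.array(uv,float).reshape(-1,1,2),K,np.array([k,0,0,0,0.]))[:,0]
    v=np.c_[p,np.ones(len(p))]@rot(d).T
    return np.array(d['position']),v
def rot(d):
    r=np.array(d['rotation']); return r if r.shape==(3,3) else R.from_rotvec(r).as_matrix()
def onz(d,uv,z):
    o,v=ray(d,uv); return o+v*((z-o[2])/v[:,2])[:,None]
def proj(d,P):
    K=np.array(d['camera_matrix']);q=(np.atleast_2d(P)-d['position'])@rot(d); s=q[:,:2]/q[:,2:]
    s=s*(1+d['k1']*(s**2).sum(1))[:,None]; return s@K[:2,:2].T+K[:2,2]
E
python3 - <<'E'
from h import *
for n in('scene','top'):
    d=shot(n,n); print(n,d['position'],d['rotation'],d['camera_matrix'],d['k1'])
print(arm.sense())
E
```

```text
scene [-0.07085257 -0.47432685  0.99644267] [-2.19006647  1.18310518 -0.42648375] [[614.12278223   0.         318.47590653]
 [  0.         614.12278223 235.20494617]
 [  0.           0.           1.        ]] -0.03377019066727044
top [ 0.28673574 -0.07714684  1.35232471] [-2.17296837  2.04463304 -0.22285219] [[572.97692088   0.         324.24395848]
 [  0.         572.97692088 240.31816174]
 [  0.           0.           1.        ]] -0.05455958592246059
{'t': 0.1, 'joint_positions': array([ 1.00951656e+00,  5.28414193e-01,  1.43381130e+00, -1.32340728e-05,
        1.18140802e+00, -1.78505820e-01]), 'dq': array([ 3.27076330e-04, -1.74393260e-03, -3.67492130e-03,  4.35473011e-04,
       -5.77498741e-04,  2.88936815e-05]), 'tau': array([ 1.05491217e-04, -4.43304741e+01, -1.78587198e+01, -2.04760181e-04,
        3.85168445e-03,  2.01220638e-05]), 'eef_pos': array([0.2330391 , 0.57918193, 0.21759451]), 'ee_rot': array([-5.97449823e-01, -3.08351838e+00,  2.99521686e-03]), 'ft_force': array([-0.59773358, -0.48093489, -0.68889932]), 'wrist_torque': array([0.01078961, 0.0007322 , 0.00851217]), 'finger_force': 0.0, 'grip_width': 0.0851383740270497}
```

View pics/scene.png

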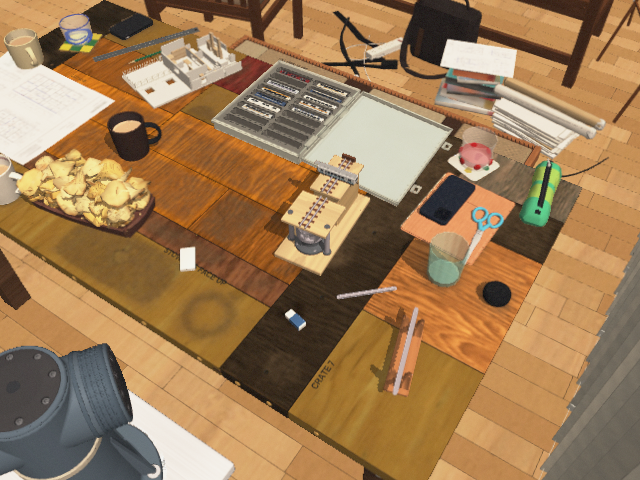

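View pics/top.png

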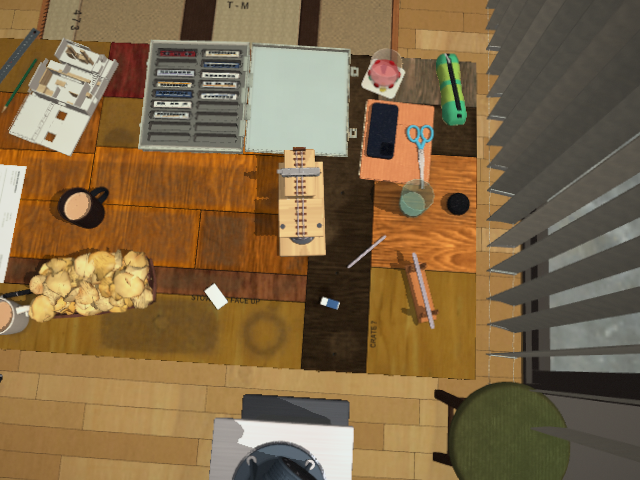

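The views show these bar candidates:
- The bar on the wooden rest, top (421,290) and scene (405,350).
- A shorter loose bar on the table, top (366,252).
- The silver piece across the siding, top (299,172).

I choose the bar on the rest and will check it in a close crop.

Run:
```python
from h import *
t=load('top');s=load('scene')
a=cv2.resize(t['color'][235:335,340:450],None,fx=3.6,fy=3.6,interpolation=2)[:360]
b=cv2.resize(t['color'][140:265,265:340],None,fx=4.8,fy=4.8,interpolation=2)
c=cv2.resize(s['color'][145:280,265:380],None,fx=4.4,fy=4.4,interpolation=2)
im=np.zeros((600,800,3),np.uint8); im[:360,:396]=a; 
b=cv2.resize(b,(216,360)); 
im=np.zeros((600,800,3),np.uint8); im[:594,:506]=c[:594]; im[:360,510:726]=b; a=cv2.resize(a,(260,236));im[362:598,510:770]=a
cv2.imwrite('pics/c1.png',im[:,:,::-1])
# bar mask in rest: low saturation bright
h=cv2.cvtColor(t['color'],cv2.COLOR_RGB2HSV)
m=((h[:,:,1]<70)&(h[:,:,2]>110)).astype(np.uint8); 
for x0,x1,y0,y1 in((395,450,240,340),(340,392,228,275),(270,330,155,190)):
    k=np.zeros_like(m);k[y0:y1,x0:x1]=m[y0:y1,x0:x1]
    n,l,st,ce=cv2.connectedComponentsWithStats(k); i=1+np.argmax(st[1:,4]); p=np.argwhere(l==i)[:,::-1].astype(np.float32)
    r=cv2.minAreaRect(p);print(r,len(p))
    c=p.mean(0);v=np.linalg.svd(p-c,full_matrices=0)[2][0];q=(p-c)@v
    e=onz(t,[c+v*q.min(),c+v*q.max()],0.0405 if x0==395 else 0.006 if x0==340 else .12);print(e,np.linalg.norm(e[1]-e[0]),e.mean(0))
```

```text
((423.17913818359375, 290.32659912109375), (77.36911010742188, 4.432283401489258), 75.67728424072266) 316
[[ 0.55060613 -0.27767713  0.0405    ]
 [ 0.37936883 -0.32605453  0.0405    ]] 0.17793983931606583 [ 0.46498748 -0.30186583  0.0405    ]
((366.37701416015625, 251.35243225097656), (2.8168106079101562, 48.26990509033203), 50.194427490234375) 136
[[ 0.59512806 -0.21262613  0.006     ]
 [ 0.51401546 -0.12758915  0.006     ]] 0.11751826375618396 [ 0.55457176 -0.17010764  0.006     ]
((298.0, 165.0), (20.0, 42.0), 90.0) 323
[[ 0.71238567 -0.04673978  0.12      ]
 [ 0.70502755  0.0480257   0.12      ]] 0.09505071098132907 [7.08706610e-01 6.42963201e-04 1.20000000e-01]
```

View pics/c1.png

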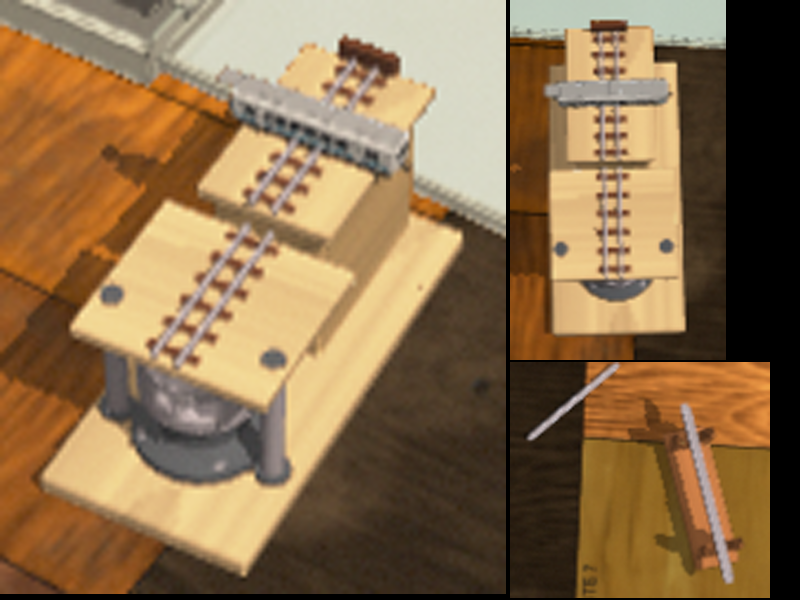

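The crop confirms it: the bar on the rest measures 178 mm and the loose one 118 mm. The coach lies across the siding. Next I measure the stand from the deck's two dark discs and the siding.

Run:
```python
from h import *
t=load('top');s=load('scene')
def disks(d,boxes):
    g=cv2.cvtColor(d['color'],cv2.COLOR_RGB2GRAY).astype(float);o=[]
    for u,v,r in boxes:
        w=g[v-r:v+r+1,u-r:u+r+1];k=np.clip(np.percentile(w,60)-15-w,0,80);yy,xx=np.mgrid[v-r:v+r+1,u-r:u+r+1]
        o.append([(k*xx).sum()/k.sum(),(k*yy).sum()/k.sum()])
    return np.array(o)
a=disks(t,[(282,226,4),(319,225,4)]);b=disks(s,[(290,212,4),(327,226,4)]);print(a,b)
X=[]
for i in(0,1):
    o1,v1=ray(t,a[i]);o2,v2=ray(s,b[i]);A=np.c_[v1[0],-v2[0]];l=np.linalg.lstsq(A,o2-o1,rcond=None)[0]
    p,q=o1+v1[0]*l[0],o2+v2[0]*l[1];print(p,q,np.linalg.norm(p-q));X.append((p+q)/2)
X=np.array(X);print('z',X[:,2],'dist',np.linalg.norm(X[0]-X[1]))
for nm,d,c in(('top',t,a),('scene',s,b)):
    P=onz(d,c,0.0925);e=P[0]-P[1];yaw=np.arctan2(-e[0],e[1]);print(nm,P,np.linalg.norm(e),yaw, 'axis',P.mean(0)[:2]+.0073*np.array([np.cos(yaw),np.sin(yaw)]))
w=shot('wrist','w0');print(w['position'],rot(w),w['camera_matrix'][0],R.from_rotvec(arm.sense()['ee_rot']).as_matrix())
# base corners in top crop
c=np.array([[553,332],[684,330],[677,64]]);uv=np.c_[265+(c[:,0]-510)/2.88,140+c[:,1]/2.88];print(onz(t,uv,.012))
```

```text
[[280.43989432 225.97357992]
 [318.94259012 225.01869159]] [[289.02194787 210.77960677]
 [326.8436019  226.29146919]]
[0.58332396 0.03262527 0.09369654] [0.58404769 0.03187662 0.09380179] 0.0010465788713601625
[ 0.59068432 -0.05404361  0.0945132 ] [ 0.59033508 -0.05366057  0.09443584] 0.0005240962680575609
z [0.09374916 0.09447452] dist 0.08637606018712546
top [[ 0.58360592  0.03272962  0.0925    ]
 [ 0.59117081 -0.05400664  0.0925    ]] 0.08706552792621436 0.08699702738724263 axis [ 0.59466075 -0.01000423]
scene [[ 0.58499218  0.03260666  0.0925    ]
 [ 0.59175409 -0.05275776  0.0925    ]] 0.08563181405004733 0.07904720123517366 axis [ 0.59565034 -0.0094991 ]
[0.16081593 0.6090682  0.37211638] [[ 0.37413835  0.88217142  0.28599667]
 [ 0.92737211 -0.3554989  -0.11662547]
 [-0.00121216  0.30885939 -0.95110694]] [363.39042206   0.         323.96027644] [[-9.27637073e-01  3.73481783e-01 -9.04711560e-04]
 [ 3.73482752e-01  9.27636032e-01 -1.42319526e-03]
 [ 3.07705540e-04 -1.65810284e-03 -9.99998578e-01]]
[[ 0.53102555  0.03550024  0.012     ]
 [ 0.53934439 -0.0724013   0.012     ]
 [ 0.77030313 -0.05256896  0.012     ]]
```

```bash
cat >> h.py <<'E'
def down(psi,tilt=0): # tool x horizontal heading psi(deg); tilt: fingers lean towards -toolx heading
    p=np.radians(psi);X=np.array([np.cos(p),np.sin(p),0]);Z=np.array([0,0,-1.])
    M=np.c_[X,np.cross(Z,X),Z]
    return M@R.from_euler('y',-tilt,degrees=True).as_matrix()
def go(pos,M,p0=None,R0=None):
    s=arm.sense()
    p0=s['eef_pos'] if p0 is None else p0; R0=R.from_rotvec(s['ee_rot']).as_matrix() if R0 is None else R0
    print('shift',np.round(R0.T@(np.array(pos)-p0),4),'turn',np.round(R.from_matrix(R0.T@M).as_rotvec(),4))
E
python3 - <<'E'
from h import *
M=down(184.8,35);print(M)
go([.42,.2,.25],M); go([.485,-.021,.125],M)
E
```

```text
[[-0.81627916 -0.08367784  0.57156482]
 [-0.06854488  0.99649286  0.04799564]
 [-0.57357644  0.         -0.81915204]]
shift [-0.315  -0.2821 -0.0319] turn [-0.144  -0.6003 -0.4514]
shift [-0.4579 -0.4626  0.0934] turn [-0.144  -0.6003 -0.4514]
```

Call:
play_rows(motion="0.085 -0.315 -0.282 -0.032 -0.144 -0.6 -0.451;0.085 -0.315 -0.282 -0.032 -0.144 -0.6 -0.451;0.085 -0.315 -0.282 -0.032 -0.144 -0.6 -0.451;0.085 -0.315 -0.282 -0.032 -0.144 -0.6 -0.451;0.085 -0.315 -0.282 -0.032 -0.144 -0.6 -0.451;0.085 -0.315 -0.282 -0.032 -0.144 -0.6 -0.451;0.085 -0.458 -0.463 0.093 -0.144 -0.6 -0.451;0.085 -0.458 -0.463 0.093 -0.144 -0.6 -0.451;0.085 -0.458 -0.463 0.093 -0.144 -0.6 -0.451;0.085 -0.458 -0.463 0.093 -0.144 -0.6 -0.451")

```text
t: 1.4
eef_pos: [0.4748, 0.0874, 0.1849]
ee_rot: [-0.073, 2.561, -0.061]
ft_force: [0.2, 0.6, 0.6]
grip_width: 0.0849
finger_force: 0.0
```

Run:
```python
from h import *
go([.485,-.021,.125],down(184.8,35)); print(arm.sense()['joint_positions'])
```

```text
shift [ 0.0312 -0.105   0.0588] turn [-0.0738 -0.0343 -0.0035]
[-4.93519454e-02  3.12078221e-01  2.24850770e+00 -1.06617794e+00
  1.01549397e-03 -6.11393737e-01]
```

Run:
```python
from h import *
go([.468,-.022,.14],down(184.8,18));go([.468,-.022,.09],down(184.8,18))
```

```text
shift [ 0.0373 -0.1062  0.0369] turn [-0.0727  0.2622 -0.0144]
shift [ 0.0646 -0.1032  0.0787] turn [-0.0727  0.2622 -0.0144]
```

Call:
play_rows(motion="0.085 0.037 -0.08 0.02 -0.073 0.262 -0.014;0.085 0.037 -0.106 0.037 -0.073 0.262 -0.014;0.085 0.065 -0.103 0.079 -0.073 0.262 -0.014;0.085 0.065 -0.103 0.079 -0.073 0.262 -0.014;0.085 0.065 -0.103 0.079 -0.073 0.262 -0.014")

```text
t: 2.02
eef_pos: [0.45, -0.0171, 0.0783]
ee_rot: [-0.091, 2.852, -0.129]
ft_force: [0.3, -0.9, -0.6]
grip_width: 0.0849
finger_force: 0.0
```

Run:
```python
from h import *
print(arm.sense()['joint_positions']); d=shot('wrist','w1'); print(proj(d,[[.565,-.0145,.06],[.5946,-.0122,.106]]))
cv2.imwrite('pics/w1f.png',d['color'][::-1,::-1,::-1])
```

```text
[-0.29060122  0.53643376  2.2125401   0.05351081  0.09410987 -1.97787265]
[[322.05111343 397.09119893]
 [316.38879681 485.20163375]]
```

View pics/w1f.png

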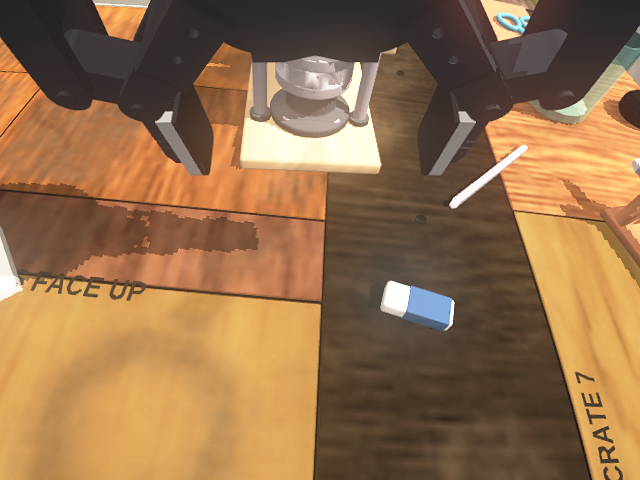

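The wrist view (flipped) shows the collar between the fingers at about (318,80). The tubes are at (262,110) and (361,110). I'll zoom in there.

Run:
```python
from h import *
i=cv2.imread('pics/w1f.png')[45:180,230:395]
cv2.imwrite('pics/w1c.png',cv2.resize(i,None,fx=4.4,fy=4.4,interpolation=2))
```

```text
(no output)
```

View pics/w1c.png

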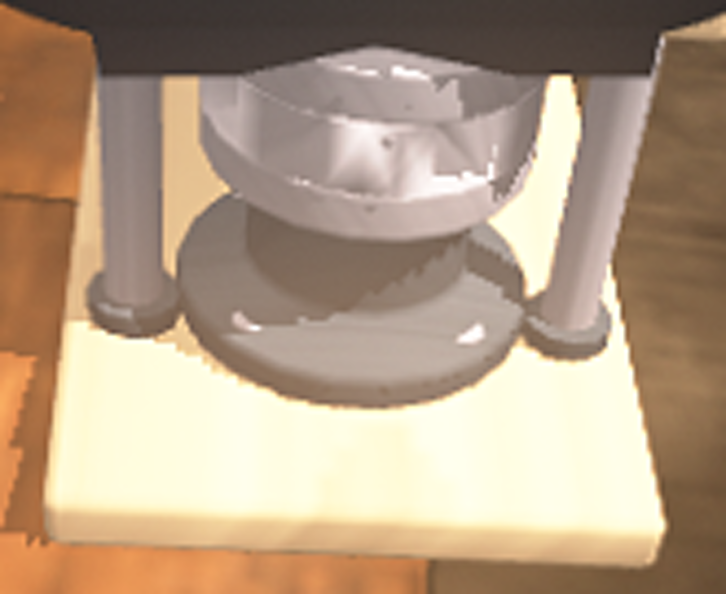

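Run:
```python
from h import *
d=load('w1');s=np.radians(4.8);ax=np.array([.5946,-.0122])
def crop(P): q=proj(d,P); q=np.array([639,479])-q; return np.round((q-[230,45])*4.4).astype(int)
for z in(.045,.054,.066,.075):
    print(z,[(f,*crop([[*(ax+.03*np.array([-np.cos(np.radians(f)-s),np.sin(np.radians(f)-s)])),z]])[0]) for f in range(-60,61,20)])
for f in (-41.4,41.4): print(crop([[ax[0]+np.cos(s)*-.0073-np.sin(s)*f/1e3,ax[1]+np.sin(s)*-.0073+np.cos(s)*f/1e3,.016]]))
i=cv2.cvtColor(cv2.imread('pics/w1f.png'),cv2.COLOR_BGR2GRAY)[64:92,274:356]
print('\n'.join(' '.join('%3d'%v for v in r[::2]) for r in i[::2]))
```

```text
0.045 [(-60, np.int64(521), np.int64(203)), (-40, np.int64(486), np.int64(228)), (-20, np.int64(435), np.int64(242)), (0, np.int64(375), np.int64(245)), (20, np.int64(313), np.int64(235)), (40, np.int64(259), np.int64(213)), (60, np.int64(220), np.int64(183))]
0.054 [(-60, np.int64(530), np.int64(156)), (-40, np.int64(494), np.int64(180)), (-20, np.int64(442), np.int64(195)), (0, np.int64(380), np.int64(197)), (20, np.int64(317), np.int64(186)), (40, np.int64(261), np.int64(165)), (60, np.int64(221), np.int64(135))]
0.066 [(-60, np.int64(542), np.int64(90)), (-40, np.int64(506), np.int64(114)), (-20, np.int64(452), np.int64(127)), (0, np.int64(388), np.int64(129)), (20, np.int64(322), np.int64(118)), (40, np.int64(264), np.int64(96)), (60, np.int64(223), np.int64(67))]
0.075 [(-60, np.int64(552), np.int64(38)), (-40, np.int64(515), np.int64(60)), (-20, np.int64(460), np.int64(74)), (0, np.int64(394), np.int64(75)), (20, np.int64(326), np.int64(64)), (40, np.int64(267), np.int64(42)), (60, np.int64(224), np.int64(12))]
[[571 319]]
[[135 293]]
199 159 160 156 153 166 170 125 133 131 13
[... 1553 characters left out ...]
 185 181 180 189 199 157 135 124 186 252 251
199 199 198 132 137 137 135 138 139 143 145 142 144 147 149 159 183 176 175 175 190 206 207 181 206 232 240 212 178 175 172 255 175 185 202 149 133 202 235 250 251
199 199 200 207 135 138 138 138 140 139 141 169 184 176 150 160 160 157 153 154 169 190 197 182 215 234 243 249 250 250 250 249 252 228 127 134 123 194 251 250 251
199 200 200 208 151 140 140 140 140 140 141 141 146 146 169 178 180 165 137 135 156 165 182 188 219 236 248 249 251 250 243 207 199 206 143 129 190 222 250 250 251
200 201 201 110 116 115 137 142 141 140 142 140 144 146 146 160 160 162 176 183 186 192 198 205 225 206 203 197 195 197 197 199 194 202 152 191 229 252 250 250 251
```

The crop shows the front hole's X-shaped mouth centred near (388,145). That is about 3° right of straight ahead, so q is about 1.52, which fits the deck height of about 94 mm. Next I move above the bar.

Run:
```python
from h import *
go([.44,-.15,.15],down(195.8));go([.436,-.310,.13],down(195.8))
```

```text
shift [ 0.0008 -0.1375 -0.0606] turn [-0.1294  0.2726 -0.2106]
shift [ 0.0222 -0.2944 -0.0298] turn [-0.1294  0.2726 -0.2106]
```

Call:
play_rows(motion="0.085 0 -0.04 -0.061 -0.129 0.273 -0.211;0.085 0.001 -0.138 -0.061 -0.129 0.273 -0.211;0.085 0.001 -0.138 -0.061 -0.129 0.273 -0.211;0.085 0.022 -0.294 -0.03 -0.129 0.273 -0.211;0.085 0.022 -0.294 -0.03 -0.129 0.273 -0.211;0.085 0.022 -0.294 -0.03 -0.129 0.273 -0.211;0.085 0.022 -0.294 -0.03 -0.129 0.273 -0.211")

```text
t: 2.95
eef_pos: [0.4347, -0.3117, 0.13]
ee_rot: [0.425, -3.111, 0.006]
ft_force: [-0.2, 1.0, 0.5]
grip_width: 0.0848
finger_force: 0.0
```

Run:
```python
from h import *
print(arm.sense()['joint_positions'],arm.sense()['eef_pos'])
d=shot('wrist','w2');im=d['color'].copy()
h=cv2.cvtColor(im,cv2.COLOR_RGB2HSV)
print(np.round(proj(d,[[.5506,-.2777,.0405],[.465,-.302,.0405],[.3794,-.326,.0405]])))
cv2.imwrite('pics/w2v.png',im[:,:,::-1])
```

```text
[-0.82885353  0.53333055  1.74389388 -0.00509125  0.86223386 -2.66789802] [ 0.43468256 -0.31170514  0.12998593]
[[327. 377.]
 [326. 278.]
 [326. 154.]]
```

View pics/w2v.png

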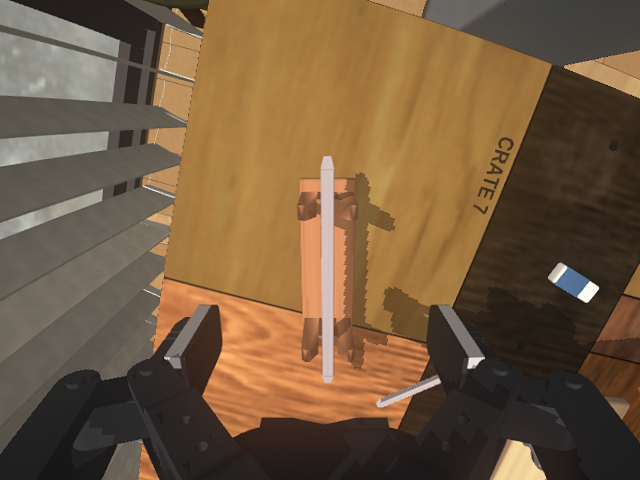

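The wrist view shows the bar lying in both notches, with ends at (327,157) and (328,381). The hover is well aligned with it.

Run:
```python
from h import *
d=load('w2');e=onz(d,[[327.3,156.5],[328,381.5]],.0425);c=e.mean(0);v=e[1]-e[0];print(e,c,np.linalg.norm(v),np.degrees(np.arctan2(v[1],v[0])))
p=c[:2]+(np.array([.465,-.302])-c[:2])*.3
u=v/np.linalg.norm(v);g=c-.03*u;a=np.degrees(np.arctan2(v[1],v[0]));print(g)
go([g[0],g[1],.036],down(180+a))
```

```text
[[ 0.38081445 -0.32496152  0.0425    ]
 [ 0.55279191 -0.2760659   0.0425    ]] [ 0.46680318 -0.30051371  0.0425    ] 0.17879325774757493 15.87119800863828
[ 0.43794681 -0.30871798  0.0425    ]
shift [-0.004  -0.0005  0.0939] turn [-0.0009 -0.0029 -0.0036]
```

Call:
play_rows(motion="0.06 -0.004 -0.001 0.05 0 -0.003 -0.004;0.06 -0.004 -0.001 0.094 0 -0.003 -0.004;0.06 -0.004 -0.001 0.094 0 -0.003 -0.004;0.06 -0.004 -0.001 0.094 0 -0.003 -0.004;0 -0.004 -0.001 0.094 0 -0.003 -0.004;0 -0.004 -0.001 0.094 0 -0.003 -0.004;0 -0.004 -0.001 0.094 0 -0.003 -0.004;0 -0.004 -0.001 0.094 0 -0.003 -0.004;0 -0.004 -0.001 0.094 0 -0.003 -0.004;0 -0.004 -0.001 0.094 0 -0.003 -0.004", squeeze=90)

```text
t: 4.25
eef_pos: [0.439, -0.3081, 0.0364]
ee_rot: [-0.439, 3.109, -0.001]
ft_force: [-0.0, -0.4, -0.6]
grip_width: -0.0001
finger_force: 0.0
```

Run:
```python
from h import *
s=arm.sense();print(s['eef_pos'],s['ft_force'],s['wrist_torque'],s['ee_rot'])
```

```text
[ 0.43902481 -0.30814196  0.03635577] [-0.01242056 -0.37132449 -0.56051778] [-0.04940681  0.01964725 -0.04351466] [-4.38949864e-01  3.10882213e+00 -5.98849949e-04]
```

The fingers closed on nothing, so I'll look.

Run:
```python
from h import *
d=shot('wrist','w3');im=d['color'].copy();print(proj(d,[[.466,-.301,.0405],arm.sense()['eef_pos']]))
s=optics.grab_frame('scene');np.save('pics/s3.npy',s,allow_pickle=True)
c=cv2.resize(s['color'][280:420,350:470],None,fx=3,fy=3,interpolation=2)
o=np.zeros((480,800,3),np.uint8);o[:,:]=0;o[:480,:440]=im[:,100:540];o[:420,440:800]=c
cv2.imwrite('pics/w3v.png',o[:,:,::-1])
```

```text
[[323.34028605 349.1452357 ]
 [324.59955201 293.82983077]]
```

View pics/w3v.png

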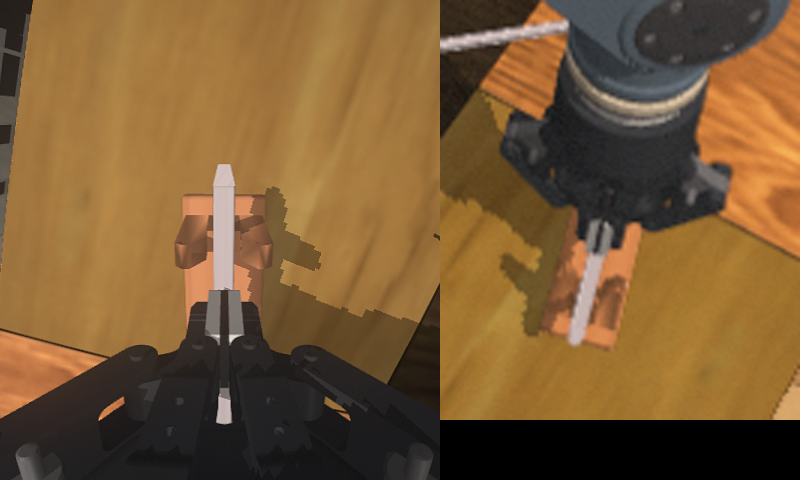

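Run:
```python
from h import *
d=load('w3');s=arm.sense();p=s['eef_pos'];M=R.from_rotvec(s['ee_rot']).as_matrix()
print('bar near',proj(d,[[.3808,-.325,.045],[.42,-.314,.045],[.43,-.311,.045]]))
for z in(-.02,-.005,0,.014): print(z,np.round(proj(d,[p+M@[x,0,z] for x in(-.011,0,.011)])).tolist())
print(d['position'])
c=cv2.resize(d['color'][260:440,270:380],None,fx=5,fy=3.3,interpolation=2);cv2.imwrite('pics/w3z.png',c[:,:,::-1])
```

```text
bar near [[324.37262147 166.14964644]
 [323.74891185 261.48900328]
 [324.02869504 283.50298884]]
-0.02 [[325.0, 338.0], [325.0, 316.0], [325.0, 292.0]]
-0.005 [[325.0, 320.0], [325.0, 299.0], [325.0, 277.0]]
0 [[325.0, 314.0], [325.0, 294.0], [325.0, 272.0]]
0.014 [[325.0, 301.0], [325.0, 281.0], [325.0, 261.0]]
[ 0.36366789 -0.33008911  0.19066527]
```

View pics/w3z.png

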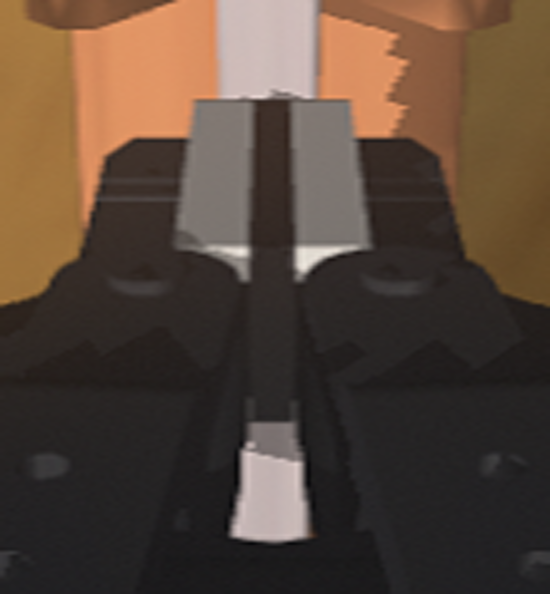

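The fingertips sit above the bar: the near pad tips project at row 290, above the bar's top. I'll open a little, go 12 mm lower and close again.

Call:
play_rows(motion="0.04 0 0 0 0 0 0;0.04 0 0 0 0 0 0;0.04 0 0 0 0 0 0;0.04 0 0 0.006 0 0 0;0.04 0 0 0.012 0 0 0;0.04 0 0 0.012 0 0 0;0 0 0 0.012 0 0 0;0 0 0 0.012 0 0 0;0 0 0 0.012 0 0 0;0 0 0 0.012 0 0 0", squeeze=60)

```text
t: 5.6
eef_pos: [0.4392, -0.3083, 0.0247]
ee_rot: [-0.439, 3.108, -0.001]
ft_force: [0.0, 0.0, 1.7]
grip_width: 0.0069
finger_force: 61.0
```

Run:
```python
from h import *
s=arm.sense();print(s['eef_pos'],s['ft_force'],s['wrist_torque'])
d=shot('wrist','w4')
w=load('w3');p=s['eef_pos'];M=R.from_rotvec(s['ee_rot']).as_matrix()
g=cv2.cvtColor(d['color'],cv2.COLOR_RGB2GRAY)
for n,x in(('w3',w),('w4',d)):
    g=cv2.cvtColor(x['color'],cv2.COLOR_RGB2GRAY);print(n,'colL',g[255:345:5,313],'mid',g[150:430:10,324],'row',g[320,295:355:2])
```

```text
[ 0.43924416 -0.30827631  0.02466735] [0.00460256 0.02476588 1.67889533] [ 0.02797576  0.10622637 -0.00472994]
w3 colL [176 175 174 174 170 166 166 107 122 122 122 120 121 120 119 119 176  44] mid [129 128 194 198 195 195 194 194 194 194 193 192 193 193  56  50  47  44
  43  48  45  44  43  41 115 183 182 182] row [ 71  70  72  71  71  81 122 120 120 120 120 121 104  42  46  46  43 106
 120 119 119 120 119 122  63  49  50  52  50  50]
w4 colL [151 148 169 167 162 160 158  92  45  47  48  47  47  46  45  44  50  48] mid [126 127 196 194 197 192 192 192 191 191 190 191 190 190 189 120 121 120
 119 118 117 118 116 115 115 114 111 179] row [ 61 115 119 118 119 118 119 120  48  46  38 123 121 120 120 119 119 122
 125  38  44  49 120 117 117 117 117 117 110  43]
```

Now it holds 61 N, but only by the tips. I'll regrip deeper.

Call:
play_rows(motion="0.035 0 0 0 0 0 0;0.035 0 0 0 0 0 0;0.035 0 0 0 0 0 0;0.035 0 0 0.006 0 0 0;0.035 0 0 0.012 0 0 0;0.035 0 0 0.016 0 0 0;0.035 0 0 0.016 0 0 0;0 0 0 0.016 0 0 0;0 0 0 0.016 0 0 0;0 0 0 0.016 0 0 0", squeeze=100)

```text
t: 6.9
eef_pos: [0.4393, -0.3083, 0.0088]
ee_rot: [-0.439, 3.108, -0.001]
ft_force: [0.4, -0.1, 1.2]
grip_width: 0.0067
finger_force: 97.7
```

Run:
```python
from h import *
s=arm.sense();print(s['eef_pos'],s['ft_force'],s['wrist_torque'],s['joint_positions'],s['grip_width'],s['finger_force'])
d=shot('wrist','w5')
for n,x in(('w4',load('w4')),('w5',d)):
    g=cv2.cvtColor(x['color'],cv2.COLOR_RGB2GRAY);print(n,'padcol',g[240:350:5,304],'row',g[320,290:360:2])
print(proj(d,[[.3808,-.325,.045],[.5528,-.276,.045]]),cv2.cvtColor(d['color'],cv2.COLOR_RGB2GRAY)[120:200:4,324])
```

```text
[ 0.43925577 -0.30825059  0.00875638] [ 0.42613503 -0.13129012  1.19461839] [-0.00630735  0.03671616  0.00439704] [-8.21081430e-01  7.45040682e-01  1.80011781e+00  2.49645608e-03
  5.94354249e-01 -2.67451499e+00] 0.006687936007638179 97.66288876533508
w4 padcol [100  84  81  78  78  76  95 162 163 161 100 119 120 120 119 118 118 117
 118 135  41  44] row [ 61  61  63  86 119 119 119 118 119 118  98  45  44  94 121 120 120 120
 119 120 122  87  44  43 101 118 117 116 118 117 118  71  45  45  43]
w5 padcol [121  96  86 130  90  91  90  85 135 163 101 119 119 119 117 117 117 117
 116 136  42  44] row [ 60  60  63  92 118 117 116 117 116 118  93  45  54 183 114 118 120 117
 114 152 185 193  53  44  98 117 116 116 117 116 116  79  47  45  44]
[[324.9946921  176.10687876]
 [323.77968292 535.86720635]] [123 124 124 123 126 127 126 124 126 124 125 126 125 120 192 192 190 192
 193 193]
```

The grip is good at 98 N. The bar sits 31.7 mm above the TCP's z, and its centre is about 28 mm ahead of the grip. Next I lift and move in front of the hole.

```bash
cat >> h.py <<'E'
AX=np.array([.5946,-.0122]);YAW=4.8
def at(phi,r,z=.0283):
    a=np.radians(180+YAW-phi);return [AX[0]+r*np.cos(a),AX[1]+r*np.sin(a),z]
def hd(phi): return down(180+YAW-phi)
E
python3 - <<'E'
from h import *
s=arm.sense();go(s['eef_pos']+[0,0,.09],R.from_rotvec(s['ee_rot']).as_matrix());go([.42,-.16,.09],hd(-3));go(at(-3,.17,.09),hd(-3))
E
```

```text
shift [-0.0002 -0.0001 -0.09  ] turn [0. 0. 0.]
shift [-0.0227  0.1477 -0.0814] turn [-0.0011  0.0023  0.1444]
shift [-0.0632  0.2659 -0.0815] turn [-0.0011  0.0023  0.1444]
```

Call:
play_rows(motion="0 0 0 -0.03 0 0 0;0 0 0 -0.07 0 0 0;0 0 0.03 -0.085 0 0 0.03;0 -0.02 0.08 -0.082 0 0 0.144;0 -0.023 0.13 -0.082 0 0 0.144;0 -0.045 0.18 -0.082 0 0 0.144;0 -0.063 0.23 -0.082 0 0 0.144;0 -0.063 0.266 -0.082 0 0 0.144;0 -0.063 0.266 -0.082 0 0 0.144;0 -0.063 0.266 -0.082 0 0 0.144")

```text
t: 8.2
eef_pos: [0.4266, -0.0356, 0.0904]
ee_rot: [-0.215, 3.131, -0.002]
ft_force: [-0.2, -0.3, -1.5]
grip_width: 0.0068
finger_force: 97.9
```

Run:
```python
from h import *
s=arm.sense();print(s['eef_pos'],s['ft_force'],s['wrist_torque'],s['grip_width'],s['finger_force'])
go(at(-3,.163),hd(-3));go(at(-3,.133),hd(-3))
# measure in-hand bar with top camera
d=shot('top','t6');im=d['color'];h=cv2.cvtColor(im,cv2.COLOR_RGB2HSV)
print('end pred',proj(d,[at(-3,.052,.122),at(-3,.142,.122)]))
d=shot('wrist','w6');z=s['eef_pos'][2]+.0317;M=R.from_rotvec(s['ee_rot']).as_matrix()
pr=proj(d,[s['eef_pos']+M@[.062,0,-.0362]]);print('outer end pred',pr)
g=cv2.cvtColor(d['color'],cv2.COLOR_RGB2GRAY)
for r in (185,200,230,260):print(r,g[r,300:350:2])
print(g[140:200:3,324])
```

```text
[ 0.42660765 -0.03555639  0.09042023] [-0.20705427 -0.29893824 -1.52386924] [0.05406856 0.05104082 0.00504493] 0.006831435208260392 97.87864565849304
shift [-0.0064  0.0004  0.0621] turn [-0.0013  0.0032  0.0009]
shift [-0.0364  0.0004  0.0622] turn [-0.0013  0.0032  0.0009]
end pred [[301.7292839  242.17144304]
 [304.55119803 282.789523  ]]
outer end pred [[325.61122393 171.52201874]]
185 [ 93  95  95  96  96  95  89 242 253 252 252 252 252 253 253 253 254 233
  95  98  75 182 188 188 188]
200 [101 102 102 104 103 140 246 244 244 243 244 243 244 243 243 243 244 244
 231  83 188 189 188 189 189]
230 [ 97  98 100 102 103  93 255 253 252 252 252 253 252 252 252 252 253 253
 228 193 194 191 191 192 193]
260 [102 105 107 107 107 103 247 253 252 252 252 253 252 252 252 252 252 253
 206 167 170 166 162 161 164]
[ 78  79  74  72  77  82  81  79  83  87  90 255 252 252 252 252 253 253
 253 253]
```

Call:
play_rows(motion="0 -0.003 0 0.03 -0.001 0.003 0;0 -0.006 0 0.062 -0.001 0.003 0;0 -0.006 0 0.062 -0.001 0.003 0;0 -0.006 0 0.062 -0.001 0.003 0;0 -0.012 0 0.062 -0.001 0.003 0;0 -0.018 0 0.062 -0.001 0.003 0;0 -0.022 0 0.062 -0.001 0.003 0;0 -0.026 0 0.062 -0.001 0.003 0")

```text
t: 9.3
eef_pos: [0.4487, -0.0307, 0.0284]
ee_rot: [0.214, -3.127, -0.004]
ft_force: [-8.5, -2.9, 0.8]
grip_width: 0.007
finger_force: 98.2
```

Run:
```python
from h import *
s=arm.sense();print(s['wrist_torque'])
d=shot('scene','s7');c=cv2.resize(d['color'][205:275,255:345],None,fx=6,fy=6,interpolation=2)
t=shot('top','t7');c2=cv2.resize(t['color'][215:295,280:330],None,fx=5,fy=5,interpolation=2)
o=np.zeros((420,800,3),np.uint8);o[:,:540]=c;o[:400,545:795]=c2;cv2.imwrite('pics/s7.png',o[:,:,::-1])
q=proj(d,[at(f,.03,z) for z in(.054,.066) for f in(-30,-20,-10,0,10,20,30)]);print(np.round((q-[255,205])*6))
q=proj(d,[at(-3,r,.0645) for r in(.03,.05,.07)]);print('bar top line',np.round((q-[255,205])*6))
q=proj(t,[at(-3,r,.0645) for r in(.05,.1,.2)]);print('top bar',np.round((q-[280,215])*5+[545,0]))
```

```text
[-0.57005538  1.19933269 -0.24267664]
[[335. 216.]
 [320. 216.]
 [305. 213.]
 [290. 208.]
 [277. 201.]
 [266. 193.]
 [257. 183.]
 [335. 193.]
 [319. 192.]
 [304. 189.]
 [289. 185.]
 [276. 178.]
 [265. 170.]
 [256. 160.]]
bar top line [[294. 189.]
 [266. 232.]
 [239. 275.]]
top bar [[657. 157.]
 [665. 265.]
 [680. 485.]]
```

View pics/s7.png

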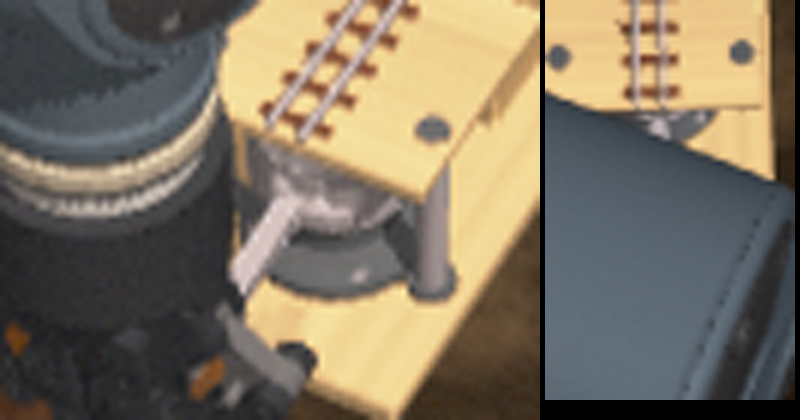

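Run:
```python
from h import *
i=cv2.imread('pics/w1f.png')
g=cv2.cvtColor(i,cv2.COLOR_BGR2GRAY)[68:92,300:352]
print('     '+' '.join('%3d'%((c-230)*4.4) for c in range(300,352)))
print('\n'.join('%3d: '%((68+k-45)*4.4)+' '.join('%3d'%v for v in r) for k,r in enumerate(g)))
```

```text
308 312 316 321 325 330 334 338 343 347 352 356 360 365 369 374 378 382 387 391 396 400 404 409 413 418 422 426 431 435 440 444 448 453 457 462 466 470 475 479 484 488 492 497 501 506 510 514 519 523 528 532
101: 134 136 138 139 140 135 137 140 151 154 157 159 157 158 156 157 161 163 165 166 167 170 165 169 174 176 179 181 182 182 184 185 186 188 190 143 130 130 131 131 129 127 127 124 127 123 123 135 135 124 125 123
105: 146 138 135 134 131 134 136 144 148 151 155 157 159 159 158 156 159 162 165 166 166 168 154 160 174 175 177 180 182 181 183 186 186 184 190 142 129 128 128 127 127 124 129 134 156 149 160 142 132 127 125 122
110: 169 151 138 136 139 137 134 143 146 147 152 155 159 159 159 157 157 161 164 167 167 167 169 171 173 174 177 179 181 181 182 184 185 187 191 143 127 127 138 135 137 140 159 182 181 165 152 143 130 127 125 121
114: 145 152 148 148 160 177 183 189 186 150 140 145 148 153 156 155 156 157 160 165 167 167 168 171 173 174 176 178 180 181 179 178 180 179 179 142 135 138 169 165 172 189 187 183 173 162 152 141 130 127 124 121
118: 139 136 136 139 155 190 215 222 227
[... 3519 characters left out ...]
7 203 199 201 206 204 143 134 129 128 190 195 222 252 250 249
193: 144 145 150 156 163 167 170 174 194 202 190 190 168 182 182 167 172 188 191 184 193 208 228 237 240 240 241 239 230 226 217 211 210 209 207 203 195 194 197 201 204 207 142 190 145 192 195 224 252 251 250 249
198: 146 145 146 151 160 161 160 161 162 170 176 181 183 185 186 188 192 194 198 203 205 216 225 216 206 205 203 201 197 194 195 195 197 198 197 199 199 196 194 197 202 205 152 184 191 201 229 252 252 251 250 249
202: 149 154 154 156 159 163 164 163 161 160 163 167 167 164 165 169 176 176 179 183 186 188 189 190 191 191 190 190 190 191 192 195 197 199 199 198 199 197 194 195 196 201 201 191 195 241 252 252 251 251 250 249
```

Call:
play_rows(motion="0 0.006 0 0 0 0 0;0 0.014 0 0 0 0 0")

```text
t: 9.65
eef_pos: [0.4383, -0.0336, 0.0285]
ee_rot: [-0.215, 3.134, -0.0]
ft_force: [0.0, -0.2, -1.6]
grip_width: 0.0072
finger_force: 97.9
```

Run:
```python
from h import *
i=cv2.imread('pics/w1f.png')[:,:,::-1]
for c,r in((460,178),(488,170),(430,184),(360,127),(410,160),(380,140),(460,150),(530,198),(310,150),(450,205),(345,118),(382,200)):
    print(c,r,i[int(round(r/4.4+45)),int(round(c/4.4+230))])
s=load('s7')['color'];t=load('scene')['color']
# pre-move scene collar region raw
print(t[232:246,293:326].mean(2).astype(int))
```

```text
460 178 [248 239 235]
488 170 [255 254 253]
430 184 [252 247 246]
360 127 [252 247 245]
410 160 [227 211 206]
380 140 [220 202 196]
460 150 [177 159 153]
530 198 [255 253 223]
310 150 [162 145 139]
450 205 [210 189 183]
345 118 [235 224 220]
382 200 [209 188 183]
[[ 85 101 121  89  83  87  90  94 123 110 128 140 130 125 119 116 126 120
  126 143 169 182 190 198 198 200 200 200 202 202 202 202 204]
 [ 83  95 120  95  82  85  93 101 114 104 127 152 131 120 119 117 106 104
  112 115 118 135 164 178 188 196 199 198 200 200 201 199 203]
 [ 84  89 112  98  83  85  90 118 148 127 114 114 121 113 106 110 100 102
  100  94 100 106 116 129 147 174 185 192 197 199 201 199 200]
 [ 82  68  88  94  80  90  91 128 170 169 128 111 115 122 122 131  94  91
   89  89  93  83  92 112 113 119 134 164 180 188 197 198 200]
 [ 82  68  68  74  78  88  92 118 150 169 141 112 111 119 114 133 113  92
  101 101 107 103  95  91  91 101 107 116 129 149 173 183 191]
 [ 81  69  61  65  68  79  92 107 119 138 151 119 138 129 134 147 122 116
  124 123 123 111 100  90  90  92  82 111 108 111 119 136 148]
 [ 74  65  62 
[... 382 characters left out ...]
1 103  81  95]
 [107  97  65  68  69  65  64  66  62  98  97 108 117 124 126 132 145 148
  148 139 137  90 105 110 131 123  81  49  63  92 104  81  97]
 [125  88  65  90  84  63  63  67  59  49  60  85 102 112 117 123 124 134
  126 128 123  92 123 130  98  75  49  57  60  65  94  81 100]
 [150 110  75 106 114  69  64  65  62  50  50  52  53  69  78  93  97 119
  100 102  89  91  82  76  77  77  55  62  61  63  63  81 101]
 [190 123  80 116 139  95  77  64  76  63  52  50  55  56  58  60  60  60
   61  75  79  79  81  80  84  93  60  63  64  63  67  82  99]
 [190 124  69  94  95  96  98  76  97  77  74  70  71  73  67  72  77  72
   75  74  77  82  86  88 104 108  82  62  62  62  61  74 101]]
```

On rereading the crop, the sunlit floor patch at x 430–490 is exactly 12 mm wide. So the hole is centred at φ≈-27° (q≈1.10), and the X pattern was only a highlight on solid metal. I'll swing there and insert.

Run:
```python
from h import *
for f,r in((-11,.163),(-19,.163),(-27,.163),(-27,.147),(-27,.133)): go(at(f,r),hd(f))
```

```text
shift [ 0.0036 -0.0227  0.0002] turn [-0.0002  0.0005 -0.1388]
shift [-0.0011 -0.0449  0.0002] turn [-2.000e-04  5.000e-04 -2.784e-01]
shift [-0.0088 -0.0663  0.0002] turn [-3.00e-04  5.00e-04 -4.18e-01]
shift [-0.0235 -0.0598  0.0002] turn [-3.00e-04  5.00e-04 -4.18e-01]
shift [-0.0363 -0.0541  0.0002] turn [-3.00e-04  5.00e-04 -4.18e-01]
```

Call:
play_rows(motion="0 0.004 -0.023 0 0 0 -0.139;0 -0.001 -0.045 0 0 0 -0.278;0 -0.009 -0.066 0 0 0 -0.418;0 -0.009 -0.066 0 0 0 -0.418;0 -0.009 -0.066 0 0 0 -0.418;0 -0.017 -0.063 0 0 0 -0.418;0 -0.023 -0.06 0 0 0 -0.418;0 -0.028 -0.058 0 0 0 -0.418;0 -0.028 -0.058 0 0 0 -0.418")

```text
t: 10.78
eef_pos: [0.474, -0.0867, 0.0284]
ee_rot: [0.861, -3.021, -0.0]
ft_force: [0.3, -0.2, -1.6]
grip_width: 0.0071
finger_force: 97.9
```

The tip is inside the hole with no resistance. I'll seat it fully and take the first stroke.

Run:
```python
from h import *
go(at(-27,.132),hd(-27))
for f in list(range(-19,50,9))+[50]: print(f);go(at(f,.132),hd(f),np.array(at(-27,.132)),hd(-27))
print('back');go(at(50,.166),hd(50),np.array(at(50,.132)),hd(50))
```

```text
shift [-0.0097 -0.0002  0.0001] turn [ 0.0004 -0.0004  0.0006]
-19
shift [-0.0013  0.0184  0.    ] turn [0.     0.     0.1396]
-10
shift [-0.0058  0.0386  0.    ] turn [0.     0.     0.2967]
-1
shift [-0.0134  0.0579  0.    ] turn [0.     0.     0.4538]
8
shift [-0.0239  0.0757  0.    ] turn [0.     0.     0.6109]
17
shift [-0.037   0.0917  0.    ] turn [0.     0.     0.7679]
26
shift [-0.0526  0.1054  0.    ] turn [0.    0.    0.925]
35
shift [-0.07    0.1165  0.    ] turn [0.     0.     1.0821]
44
shift [-0.089   0.1248  0.    ] turn [0.     0.     1.2392]
50
shift [-0.1023  0.1286  0.    ] turn [0.     0.     1.3439]
back
shift [ 0.034 -0.     0.   ] turn [0. 0. 0.]
```

Call:
play_rows(motion="0 -0.005 0 0 0 0 0;0 -0.01 0 0 0 0 0;0 -0.01 0 0 0 0 0")

```text
t: 11.15
eef_pos: [0.4825, -0.0818, 0.0284]
ee_rot: [0.86, -3.021, -0.0]
ft_force: [-0.3, -0.8, -1.4]
grip_width: 0.0066
finger_force: 97.9
```

Call:
play_rows(motion="0 -0.001 0.018 0 0 0 0.14;0 -0.006 0.039 0 0 0 0.297;0 -0.013 0.058 0 0 0 0.454")

```text
t: 11.52
eef_pos: [0.4634, -0.0266, 0.0286]
ee_rot: [-0.144, 3.137, -0.001]
ft_force: [1.4, -5.7, -2.2]
grip_width: 0.0067
finger_force: 98.3
```

Run:
```python
from h import *
s=arm.sense();p=s['eef_pos'][:2]-AX;print(s['eef_pos'],np.linalg.norm(p),'phi',184.8-np.degrees(np.arctan2(p[1],p[0]))%360,s['ft_force'],s['wrist_torque'])
```

```text
[ 0.46335137 -0.02657746  0.02856077] 0.13203376668873062 phi -1.4514653246241664 [ 1.37562667 -5.66925972 -2.24018617] [-0.93650312 -0.1238236  -0.65280128]
```

Run:
```python
from h import *
for f in (8,17,26,35,44,50): print(f);go(at(f,.132),hd(f),np.array(at(-1,.132)),hd(-1))
```

```text
8
shift [-0.0016  0.0206  0.    ] turn [0.     0.     0.1571]
17
shift [-0.0065  0.0408  0.    ] turn [0.     0.     0.3142]
26
shift [-0.0144  0.0599  0.    ] turn [0.     0.     0.4712]
35
shift [-0.0252  0.0776  0.    ] turn [0.     0.     0.6283]
44
shift [-0.0387  0.0933  0.    ] turn [0.     0.     0.7854]
50
shift [-0.0489  0.1026  0.    ] turn [0.     0.     0.8901]
```

Call:
play_rows(motion="0 -0.002 0.021 0 0 0 0.157;0 -0.006 0.041 0 0 0 0.314;0 -0.014 0.06 0 0 0 0.471;0 -0.025 0.078 0 0 0 0.628;0 -0.039 0.093 0 0 0 0.785;0 -0.049 0.103 0 0 0 0.89;0 -0.049 0.103 0 0 0 0.89;0 -0.049 0.103 0 0 0 0.89")

```text
t: 12.52
eef_pos: [0.4991, 0.0813, 0.0281]
ee_rot: [-1.206, -2.896, 0.002]
ft_force: [-3.4, -2.7, -0.1]
grip_width: 0.0065
finger_force: 98.3
```

```bash
cat >> h.py <<'E'
def st():
    s=arm.sense();p=s['eef_pos'][:2]-AX;M=R.from_rotvec(s['ee_rot']).as_matrix()
    print(s['t'],s['eef_pos'],'r',np.linalg.norm(p),'phi',184.8-np.degrees(np.arctan2(p[1],p[0]))%360,'hd',184.8-np.degrees(np.arctan2(M[1,0],M[0,0]))%360,s['ft_force'],s['wrist_torque'],s['joint_positions'][5])
def dz(n='top'):
    d=optics.grab_frame(n);g=cv2.cvtColor(d['color'],cv2.COLOR_RGB2GRAY).astype(float)
    return d,g
E
python3 - <<'E'
from h import *
st()
d=shot('scene','s8');t=shot('top','t8')
# right disc in top: triangulate with scene
def disk(d,u,v,r=4):
    g=cv2.cvtColor(d['color'],cv2.COLOR_RGB2GRAY).astype(float);w=g[v-r:v+r+1,u-r:u+r+1];k=np.clip(np.percentile(w,70)-25-w,0,80);yy,xx=np.mgrid[v-r:v+r+1,u-r:u+r+1]
    return np.array([(k*xx).sum()/k.sum(),(k*yy).sum()/k.sum()])
for n,a,b in(('before',load('top'),load('scene')),('now',t,d)):
    A=disk(a,319,225);B=disk(b,327,226 if n=='before' else 223);o1,v1=ray(a,A);o2,v2=ray(b,B)
    l=np.linalg.lstsq(np.c_[v1[0],-v2[0]],o2-o1,rcond=None)[0];print(n,A,B,o1+v1[0]*l[0],o2+v2[0]*l[1])
E
```

```text
12.525 [0.49906426 0.0813199  0.02812528] r 0.1336901238358973 phi 49.18909885061416 hd 50.00422585370211 [-3.43378124 -2.65432922 -0.1205769 ] [-0.39092865  0.50783578 -0.373193  ] -0.8420338082433153
before [318.85025566 225.01899196] [326.78538206 226.24916944] [ 0.59067558 -0.0538352   0.09449339] [ 0.59037188 -0.05350208  0.09442618]
now [318.72362869 224.36779184] [326.62714014 224.38046925] [ 0.59090444 -0.05355368  0.09969686] [ 0.59044818 -0.05305326  0.09959549]
```

The deck rose about 5.2 mm. Now I withdraw and swing back to the next hole at about -46°.

Run:
```python
from h import *
for f in (40,30,20,10,0,-10,-19): print(f);go(at(f,.168),hd(f),np.array(at(50,.132)),hd(50))
print('second')
for f in (-28,-37,-46): print(f);go(at(f,.168),hd(f),np.array(at(-19,.168)),hd(-19))
for r in (.158,.15,.145): go(at(-46,r),hd(-46),np.array(at(-19,.168)),hd(-19))
```

```text
40
shift [ 0.0334 -0.0292  0.    ] turn [ 0.      0.     -0.1745]
30
shift [ 0.0259 -0.0575  0.    ] turn [ 0.      0.     -0.3491]
20
shift [ 0.0135 -0.084   0.    ] turn [ 0.      0.     -0.5236]
10
shift [-0.0033 -0.108   0.    ] turn [ 0.      0.     -0.6981]
0
shift [-0.024  -0.1287  0.    ] turn [ 0.      0.     -0.8727]
-10
shift [-0.048  -0.1455  0.    ] turn [ 0.      0.     -1.0472]
-19
shift [-0.0718 -0.1568  0.    ] turn [ 0.      0.     -1.2043]
second
-28
shift [-0.0021 -0.0263  0.    ] turn [ 0.      0.     -0.1571]
-37
shift [-0.0082 -0.0519  0.    ] turn [ 0.      0.     -0.3142]
-46
shift [-0.0183 -0.0763  0.    ] turn [ 0.      0.     -0.4712]
shift [-0.0272 -0.0717  0.    ] turn [ 0.      0.     -0.4712]
shift [-0.0343 -0.0681  0.    ] turn [ 0.      0.     -0.4712]
shift [-0.0388 -0.0658  0.    ] turn [ 0.      0.     -0.4712]
```

Call:
play_rows(motion="0 0.012 0 0 0 0 0;0 0.024 0 0 0 0 0;0 0.036 0 0 0 0 0;0 0.033 -0.029 0 0 0 -0.175;0 0.026 -0.057 0 0 0 -0.349;0 0.013 -0.084 0 0 0 -0.524;0 -0.003 -0.108 0 0 0 -0.698;0 -0.024 -0.129 0 0 0 -0.873;0 -0.048 -0.145 0 0 0 -1.047;0 -0.072 -0.157 0 0 0 -1.204")

```text
t: 13.88
eef_pos: [0.4408, -0.0806, 0.0286]
ee_rot: [-0.656, 3.072, -0.0]
ft_force: [0.4, 0.6, -2.3]
grip_width: 0.0069
finger_force: 98.2
```

Run:
```python
from h import *
st()
for f,r in ((-28,.168),(-37,.168),(-46,.168),(-46,.15),(-46,.142),(-46,.132)): go(at(f,r),hd(f))
d=shot('wrist','w9');g=cv2.cvtColor(d['color'],cv2.COLOR_RGB2GRAY);w6=cv2.cvtColor(load('w6')['color'],cv2.COLOR_RGB2GRAY)
for q in(w6,g):print([ (r,int(np.argmax(np.diff(q[r,290:345].astype(int)))+290),int(np.argmin(np.diff(q[r,320:350].astype(int)))+320)) for r in(195,215,235,255)],q[150:190:2,324])
```

```text
13.875 [ 0.44079329 -0.08062769  0.02859337] r 0.16834147955404513 phi -19.183997853464717 hd -19.31404308282572 [ 0.39441874  0.57863502 -2.31955048] [ 0.01222344 -0.00349208  0.00589074] -2.4228827413641234
shift [-0.0023 -0.0258  0.0003] turn [-0.0004  0.0003 -0.1516]
shift [-0.0083 -0.0514  0.0003] turn [-4.000e-04  2.000e-04 -3.087e-01]
shift [-0.0182 -0.0758  0.0003] turn [-4.000e-04  2.000e-04 -4.658e-01]
shift [-0.0343 -0.0677  0.0003] turn [-4.000e-04  2.000e-04 -4.658e-01]
shift [-0.0415 -0.0642  0.0003] turn [-4.000e-04  2.000e-04 -4.658e-01]
shift [-0.0504 -0.0597  0.0003] turn [-4.000e-04  2.000e-04 -4.658e-01]
[(195, 310, 337), (215, 310, 336), (235, 310, 336), (255, 310, 336)] [ 72  77  81  81  81  79  82  83  85  88  90  79 255 252 252 252 252 252
 252 253]
[(195, 310, 336), (215, 292, 337), (235, 310, 336), (255, 297, 334)] [ 85  83  83  83  82  86  91  98 103 104 103  89 255 254 254 254 254 254
 254 255]
```

Wrist joint 6 would pass its limit at -46°. Instead I return to the same hole (now near +44°) and push on to about +62°, which puts the next hole near -33°.

Run:
```python
from h import *
for f,r in ((-9,.168),(1,.168),(11,.168),(21,.168),(30,.168),(38,.168),(44.5,.168),(44.5,.154),(44.5,.142)): print(f,r);go(at(f,r),hd(f))
print('then')
for f in (53,62,64): go(at(f,.132),hd(f),np.array(at(44.5,.142)),hd(44.5))
```

```text
-9 0.168
shift [-0.0015  0.0342  0.0002] turn [-0.0051  0.0045  0.1822]
1 0.168
shift [-0.0092  0.0624  0.0001] turn [-0.0047  0.005   0.3567]
11 0.168
shift [-0.0218  0.0889  0.    ] turn [-0.0043  0.0054  0.5313]
21 0.168
shift [-0.0388  0.1128 -0.    ] turn [-0.0038  0.0058  0.7058]
30 0.168
shift [-5.740e-02  1.314e-01 -1.000e-04] turn [-0.0034  0.0061  0.8629]
38 0.168
shift [-7.630e-02  1.454e-01 -1.000e-04] turn [-0.003   0.0064  1.0025]
44.5 0.168
shift [-9.290e-02  1.547e-01 -1.000e-04] turn [-0.0027  0.0067  1.116 ]
44.5 0.154
shift [-0.099   0.1421  0.    ] turn [-0.0027  0.0067  1.116 ]
44.5 0.142
shift [-1.043e-01  1.313e-01  1.000e-04] turn [-0.0027  0.0067  1.116 ]
then
shift [-0.0114  0.0195  0.    ] turn [0.     0.     0.1484]
shift [-0.0161  0.0397  0.    ] turn [0.     0.     0.3054]
shift [-0.0176  0.0441  0.    ] turn [0.     0.     0.3403]
```

Call:
play_rows(motion="0 -0.001 0.033 0 0 0 0.18;0 -0.009 0.062 0 0 0 0.355;0 -0.022 0.089 0 0 0 0.53;0 -0.039 0.113 0 0 0 0.705;0 -0.057 0.131 0 0 0 0.862;0 -0.076 0.145 0 0 0 1.0;0 -0.093 0.155 0 0 0 1.115;0 -0.093 0.155 0 0 0 1.115;0 -0.099 0.142 0 0 0 1.115;0 -0.104 0.131 0 0 0 1.115")

```text
t: 15.18
eef_pos: [0.4833, 0.0806, 0.0284]
ee_rot: [-1.078, -2.95, -0.0]
ft_force: [0.8, 0.6, -0.6]
grip_width: 0.0068
finger_force: 98.2
```

Run:
```python
from h import *
st()
for f in (44.5,53,62,64): go(at(f,.132),hd(f))
```

```text
15.175 [0.48327489 0.08063105 0.02842866] r 0.14495131765996835 phi 44.62382840088961 hd 44.928778389508494 [ 0.76251618  0.56297256 -0.61534699] [ 0.04660361  0.01655846 -0.03096764] -0.9341054529265818
shift [-0.013  -0.0002  0.0001] turn [-0.0002 -0.0006 -0.0075]
shift [-0.0143  0.0193  0.0001] turn [-0.0002 -0.0005  0.1409]
shift [-0.0188  0.0395  0.0001] turn [-2.000e-04 -5.000e-04  2.979e-01]
shift [-0.0202  0.0439  0.0001] turn [-2.000e-04 -5.000e-04  3.329e-01]
```

Call:
play_rows(motion="0 -0.006 0 0 0 0 0;0 -0.013 0 0 0 0 0;0 -0.013 0 0 0 0 0;0 -0.014 0.019 0 0 0 0.141;0 -0.019 0.04 0 0 0 0.298;0 -0.02 0.042 0 0 0 0.315;0 -0.02 0.042 0 0 0 0.315")

```text
t: 16.05
eef_pos: [0.5221, 0.101, 0.0278]
ee_rot: [-1.523, -2.741, 0.004]
ft_force: [-4.2, -1.9, -0.1]
grip_width: 0.0071
finger_force: 98.5
```

Run:
```python
from h import *
st()
o=np.array(at(63,.132)),hd(63)
for f,r in ((53,.168),(43,.168),(33,.168),(23,.168),(13,.168),(3,.168),(-7,.168)): print(f,r);go(at(f,r),hd(f),*o)
```

```text
16.05 [0.52211002 0.10102846 0.02778264] r 0.13444508944239136 phi 62.17222596016694 hd 62.89744677401197 [-4.18686416 -1.87193383 -0.07883119] [-0.21842365  0.73454484 -0.47461211] -0.576779613047318
53 0.168
shift [ 0.0334 -0.0292  0.    ] turn [ 0.      0.     -0.1745]
43 0.168
shift [ 0.0259 -0.0575  0.    ] turn [ 0.      0.     -0.3491]
33 0.168
shift [ 0.0135 -0.084   0.    ] turn [ 0.      0.     -0.5236]
23 0.168
shift [-0.0033 -0.108   0.    ] turn [ 0.      0.     -0.6981]
13 0.168
shift [-0.024  -0.1287  0.    ] turn [ 0.      0.     -0.8727]
3 0.168
shift [-0.048  -0.1455  0.    ] turn [ 0.      0.     -1.0472]
-7 0.168
shift [-0.0745 -0.1579  0.    ] turn [ 0.      0.     -1.2217]
```

Call:
play_rows(motion="0 0.012 0 0 0 0 0;0 0.024 0 0 0 0 0;0 0.036 0 0 0 0 0;0 0.033 -0.029 0 0 0 -0.175;0 0.026 -0.057 0 0 0 -0.349;0 0.013 -0.084 0 0 0 -0.524;0 -0.003 -0.108 0 0 0 -0.698;0 -0.024 -0.129 0 0 0 -0.873;0 -0.048 -0.145 0 0 0 -1.047;0 -0.075 -0.158 0 0 0 -1.222")

```text
t: 17.3
eef_pos: [0.4308, -0.0465, 0.0287]
ee_rot: [-0.336, 3.123, -0.001]
ft_force: [-0.8, 0.2, -0.9]
grip_width: 0.0065
finger_force: 98.3
```

Run:
```python
from h import *
st()
for f,r in ((-16,.168),(-25,.168),(-33,.168),(-33,.156),(-33,.144)): print(f,r);go(at(f,r),hd(f),np.array(at(-7,.168)),hd(-7))
```

```text
17.3 [ 0.43082038 -0.04653817  0.02870985] r 0.16734059067604842 phi -7.041166335446121 hd -7.47961631490648 [-0.82787373  0.15775288 -0.92544341] [-0.03465965  0.05935612  0.03247771] -2.151761476652447
-16 0.168
shift [-0.0021 -0.0263  0.    ] turn [ 0.      0.     -0.1571]
-25 0.168
shift [-0.0082 -0.0519  0.    ] turn [ 0.      0.     -0.3142]
-33 0.168
shift [-0.017  -0.0736  0.    ] turn [ 0.      0.     -0.4538]
-33 0.156
shift [-0.0278 -0.0684  0.    ] turn [ 0.      0.     -0.4538]
-33 0.144
shift [-0.0386 -0.0631  0.    ] turn [ 0.      0.     -0.4538]
```

Call:
play_rows(motion="0 -0.002 -0.026 0 0 0 -0.157;0 -0.008 -0.052 0 0 0 -0.314;0 -0.017 -0.074 0 0 0 -0.454;0 -0.017 -0.074 0 0 0 -0.454;0 -0.017 -0.074 0 0 0 -0.454;0 -0.024 -0.07 0 0 0 -0.454;0 -0.031 -0.067 0 0 0 -0.454;0 -0.035 -0.065 0 0 0 -0.454;0 -0.039 -0.063 0 0 0 -0.454")

```text
t: 18.42
eef_pos: [0.481, -0.0994, 0.0282]
ee_rot: [1.018, -2.97, -0.001]
ft_force: [-0.1, -2.1, -1.2]
grip_width: 0.0066
finger_force: 98.3
```

Run:
```python
from h import *
st();go(at(-33,.132),hd(-33))
for f in list(range(-24,48,9)): print(f);go(at(f,.132),hd(f),np.array(at(-33,.132)),hd(-33))
```

```text
18.425 [ 0.48097187 -0.09940804  0.02823434] r 0.14323614978800425 phi -32.70574608041588 hd -33.05834834434819 [-0.08906175 -2.14980143 -1.21559759] [-0.40454468  0.05694235 -0.19064973] -2.661811501217448
shift [-0.0112 -0.0007 -0.0001] turn [ 0.0015 -0.0016  0.001 ]
-24
shift [-0.0016  0.0206  0.    ] turn [0.     0.     0.1571]
-15
shift [-0.0065  0.0408  0.    ] turn [0.     0.     0.3142]
-6
shift [-0.0144  0.0599  0.    ] turn [0.     0.     0.4712]
3
shift [-0.0252  0.0776  0.    ] turn [0.     0.     0.6283]
12
shift [-0.0387  0.0933  0.    ] turn [0.     0.     0.7854]
21
shift [-0.0544  0.1068  0.    ] turn [0.     0.     0.9425]
30
shift [-0.0721  0.1176  0.    ] turn [0.     0.     1.0996]
39
shift [-0.0912  0.1255  0.    ] turn [0.     0.     1.2566]
```

Call:
play_rows(motion="0 -0.005 -0.001 0 0 0 0;0 -0.011 -0.001 0 0 0 0;0 -0.011 -0.001 0 0 0 0")

```text
t: 18.8
eef_pos: [0.4918, -0.0936, 0.0284]
ee_rot: [-1.019, 2.971, -0.001]
ft_force: [1.1, -1.0, -1.2]
grip_width: 0.0067
finger_force: 98.3
```

Call:
play_rows(motion="0 -0.002 0.021 0 0 0 0.157;0 -0.006 0.041 0 0 0 0.314;0 -0.014 0.06 0 0 0 0.471;0 -0.025 0.078 0 0 0 0.628;0 -0.039 0.093 0 0 0 0.785;0 -0.054 0.107 0 0 0 0.942;0 -0.072 0.118 0 0 0 1.1;0 -0.091 0.125 0 0 0 1.257;0 -0.091 0.125 0 0 0 1.257")

```text
t: 19.92
eef_pos: [0.4846, 0.0612, 0.0283]
ee_rot: [-0.919, -3.001, 0.001]
ft_force: [-2.6, -4.7, -0.3]
grip_width: 0.0069
finger_force: 98.6
```

Run:
```python
from h import *
st()
d=shot('scene','s9');t=shot('top','t9')
def disk(d,u,v,r=4):
    g=cv2.cvtColor(d['color'],cv2.COLOR_RGB2GRAY).astype(float)
    for _ in range(2):
        w=g[v-r:v+r+1,u-r:u+r+1];k=np.clip(np.percentile(w,70)-25-w,0,80);yy,xx=np.mgrid[v-r:v+r+1,u-r:u+r+1]
        c=np.array([(k*xx).sum()/k.sum(),(k*yy).sum()/k.sum()]);u,v=np.round(c).astype(int)
    return c
for n in('','8','9'):
    a=load('t'+n if n else 'top');b=load('s'+n if n else 'scene')
    A=disk(a,319,225);B=disk(b,327,{'':226,'8':224,'9':222}[n]);o1,v1=ray(a,A);o2,v2=ray(b,B)
    l=np.linalg.lstsq(np.c_[v1[0],-v2[0]],o2-o1,rcond=None)[0];print(n,A,B,o1+v1[0]*l[0],o2+v2[0]*l[1])
```

```text
19.925 [0.48458624 0.06117438 0.02827012] r 0.13223776794862357 phi 38.50155540049548 hd 38.843472103637595 [-2.6292474  -4.70573611 -0.27869205] [-0.74895974  0.31231087 -0.55171164] -1.0802147763669079
 [318.85025566 225.01899196] [326.78538206 226.24916944] [ 0.59067558 -0.0538352   0.09449339] [ 0.59037188 -0.05350208  0.09442618]
8 [318.71253602 224.3667147 ] [326.67472793 224.43047158] [ 0.5909673  -0.05352381  0.09944188] [ 0.5905689  -0.05308673  0.09935338]
9 [318.74517906 223.73209366] [326.79143389 222.08379888] [ 0.59069737 -0.0536403   0.10657686] [ 0.59045963 -0.05337903  0.10652378]
```

By geometry the deck is at about 104.5–105 mm, since the stereo carries a constant +2 mm offset. I push 12° further, to bar 51°.

Run:
```python
from h import *
for f in (45,51): go(at(f,.132),hd(f),np.array(at(39,.132)),hd(39))
```

```text
shift [-0.0007  0.0138  0.    ] turn [0.     0.     0.1047]
shift [-0.0029  0.0274  0.    ] turn [0.     0.     0.2094]
```

Call:
play_rows(motion="0 -0.001 0.014 0 0 0 0.105;0 -0.003 0.027 0 0 0 0.209;0 -0.003 0.027 0 0 0 0.209;0 -0.003 0.027 0 0 0 0.209")

```text
t: 20.52
eef_pos: [0.5007, 0.0811, 0.0279]
ee_rot: [-1.225, -2.887, 0.003]
ft_force: [-4.1, -2.7, -0.4]
grip_width: 0.0072
finger_force: 98.7
```

Run:
```python
from h import *
st()
d=shot('scene','s10');t=shot('top','t10')
# gap region between deck and siding, for height comparison: show crop from scene
c=cv2.resize(d['color'][155:245,275:375],None,fx=6,fy=6,interpolation=2);cv2.imwrite('pics/s10.png',c[:,:,::-1])
D=np.degrees;a=np.radians(4.8);ex=np.array([np.cos(a),np.sin(a)]);ey=np.array([-ex[1],ex[0]])
P=lambda x,y,z:[*(AX+x*ex+y*ey),z]
for n,p in(('deckL',P(.058,.05,.106)),('deckR',P(.058,-.05,.106)),('sidL',P(.06,.035,.106)),('sidR',P(.06,-.035,.106)),('railD',P(.05,-.008,.11)),('deckFR',P(-.032,-.05,.106))):
    print(n,np.round((proj(d,[p])[0]-[275,155])*6))
```

```text
20.525 [0.50071552 0.08105583 0.02792261] r 0.13232892723275744 phi 49.60753208820762 hd 50.801883599159 [-4.08602384 -2.6644447  -0.36416427] [-0.3695133   0.58631274 -0.44590511] -0.8286477863808518
deckL [166. 181.]
deckR [429. 283.]
sidL [207. 192.]
sidR [391. 263.]
railD [305. 246.]
deckFR [300. 465.]
```

View pics/s10.png

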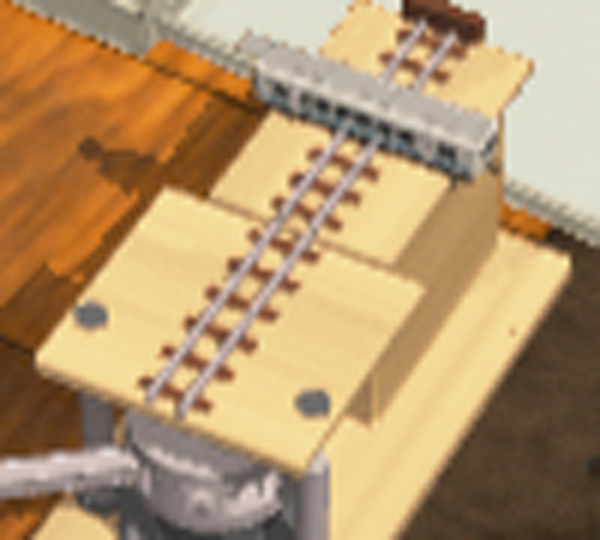

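The scene view shows the deck level with the siding: the rails run straight across the gap at (305,235), and the deck and siding corners share the same small calibration offset. Now I withdraw, lift and return the bar.

Run:
```python
from h import *
o=np.array(at(51,.132)),hd(51)
for p,f in ((at(51,.195),51),(at(51,.195,.1),51),(at(25,.21,.1),25),([.42,-.1,.1],0),([.42,-.2,.1],-5),([.4393,-.3083,.1],-11.07)): go(p,hd(f),*o)
```

```text
shift [0.063 0.    0.   ] turn [0. 0. 0.]
shift [ 0.063   0.     -0.0717] turn [0. 0. 0.]
shift [ 0.0567 -0.0921 -0.0717] turn [ 0.      0.     -0.4538]
shift [-0.0745 -0.1868 -0.0717] turn [ 0.      0.     -0.8901]
shift [-0.1467 -0.256  -0.0717] turn [ 0.      0.     -0.9774]
shift [-0.2382 -0.317  -0.0717] turn [ 0.      0.     -1.0833]
```

Call:
play_rows(motion="0 0.012 0 0 0 0 0;0 0.028 0 0 0 0 0;0 0.046 0 0 0 0 0;0 0.063 0 0 0 0 0;0 0.063 0 -0.036 0 0 0;0 0.063 0 -0.072 0 0 0;0 0.063 0 -0.072 0 0 0;0 0.063 -0.03 -0.072 0 0 -0.15;0 0.06 -0.06 -0.072 0 0 -0.3;0 0.057 -0.092 -0.072 0 0 -0.454")

```text
t: 21.88
eef_pos: [0.3964, 0.0588, 0.0997]
ee_rot: [-0.538, -3.093, -0.0]
ft_force: [0.2, -0.5, -1.1]
grip_width: 0.0069
finger_force: 98.4
```

Run:
```python
from h import *
st()
for p,f in (([.42,0,.1],10),([.42,-.1,.1],0),([.42,-.2,.1],-5),([.4393,-.3083,.1],-11.07)): go(p,hd(f))
```

```text
21.875 [0.39635124 0.05883243 0.09965009] r 0.2105900695868899 phi 24.512576890024945 hd 24.54297464423817 [ 0.24364423 -0.52902187 -1.09133435] [ 0.00116318  0.0861554  -0.03666704] -1.3600293354686617
shift [-0.0421 -0.0474 -0.0004] turn [ 0.     -0.0022 -0.2538]
shift [-0.0759 -0.1415 -0.0005] turn [ 2.000e-04 -2.200e-03 -4.284e-01]
shift [-0.1097 -0.2356 -0.0005] turn [ 3.000e-04 -2.200e-03 -5.156e-01]
shift [-0.1644 -0.331  -0.0006] turn [ 4.000e-04 -2.200e-03 -6.216e-01]
```

Call:
play_rows(motion="0 -0.02 -0.02 0 0 0 -0.13;0 -0.042 -0.047 0 0 0 -0.254;0 -0.058 -0.094 0 0 0 -0.34;0 -0.076 -0.141 0 0 0 -0.428;0 -0.093 -0.19 0 0 0 -0.47;0 -0.11 -0.236 0 0 0 -0.516;0 -0.137 -0.283 0 0 0 -0.57;0 -0.164 -0.331 0 0 0 -0.622;0 -0.164 -0.331 0 0 0 -0.622;0 -0.164 -0.331 0 0 0 -0.622")

```text
t: 23.12
eef_pos: [0.4365, -0.3067, 0.0989]
ee_rot: [0.423, -3.11, -0.006]
ft_force: [0.1, 0.6, -1.3]
grip_width: 0.0068
finger_force: 98.4
```

Run:
```python
from h import *
st();go([.4393,-.3083,.0088],hd(-11.07))
d=shot('wrist','w11');g=cv2.cvtColor(d['color'],cv2.COLOR_RGB2GRAY);print(g[150:190:2,324],g[200,300:350:2])
```

```text
23.125 [ 0.43653758 -0.30668608  0.09888201] r 0.33422414553583646 phi -56.97577114872766 hd -10.692966452418347 [ 0.0570908   0.59723273 -1.34533001] [ 0.00572976  0.07405135 -0.01772713] -2.66271640028031
shift [-0.0025 -0.0027  0.0901] turn [ 0.0044 -0.0026 -0.0066]
[143 143 143 142 139 140 138 138 137 136 136 129 214 211 211 210 209 209
 211 213] [133 143 154 154  97  93 182 188 186 187 187 187 188 187 185 185 185 187
 168 139 136 128 119 113 106]
```

Call:
play_rows(motion="0 0 0 0 0 0 0;0 -0.001 -0.001 0.02 0 0 -0.003;0 -0.001 -0.001 0.04 0 0 -0.003;0 -0.001 -0.001 0.05 0 0 -0.003")

```text
t: 23.68
eef_pos: [0.4385, -0.3075, 0.0495]
ee_rot: [0.43, -3.11, -0.003]
ft_force: [0.0, 0.1, -1.8]
grip_width: 0.0069
finger_force: 98.4
```

Run:
```python
from h import *
st();go([.4393,-.3083,.0092],hd(-11.07))
```

```text
23.675 [ 0.43850185 -0.30752568  0.04950245] r 0.3340417496126362 phi -57.340739520350496 hd -10.95248129246832 [ 0.00809325  0.0796925  -1.78503534] [-0.03589414  0.04681247  0.01712545] -2.6652227775572337
shift [-0.0006 -0.0011  0.0403] turn [ 0.0024 -0.0018 -0.0021]
```

Call:
play_rows(motion="0 -0.001 -0.001 0.015 0 0 -0.002;0 -0.001 -0.001 0.028 0 0 -0.002;0 -0.001 -0.001 0.036 0 0 -0.002;0 -0.001 -0.001 0.04 0 0 -0.002;0 -0.001 -0.001 0.04 0 0 -0.002")

```text
t: 24.3
eef_pos: [0.44, -0.3098, 0.0101]
ee_rot: [0.431, -3.111, -0.001]
ft_force: [-0.2, 0.0, -1.7]
grip_width: 0.0066
finger_force: 98.4
```

Run:
```python
from h import *
st()
```

```text
24.3 [ 0.44002532 -0.30976576  0.01013503] r 0.3353188188458178 phi -57.7497507733849 hd -10.98400824597141 [-0.23036243  0.02936512 -1.70969294] [-0.01876133  0.01562733  0.03634697] -2.6663844237665426
```

Call:
play_rows(motion="0 0 0.001 0.001 0 0 0;0 0 0.001 0.001 0 0 0;0.02 0 0.001 0.001 0 0 0;0.05 0 0.001 0.001 0 0 0;0.05 0 0.001 0.001 0 0 0;0.05 0 0.001 0.001 0 0 0;0.05 0 0.001 -0.03 0 0 0;0.05 0 0.001 -0.08 0 0 0;0.05 0 0.001 -0.13 0 0 0;0.05 0 0.001 -0.13 0 0 0")

```text
t: 25.55
eef_pos: [0.4421, -0.3109, 0.1443]
ee_rot: [-0.431, 3.107, -0.011]
ft_force: [0.4, 0.5, 0.0]
grip_width: 0.0497
finger_force: 0.0
```

Run:
```python
from h import *
st()
d=shot('wrist','w12');g=d['color'];h=cv2.cvtColor(g,cv2.COLOR_RGB2HSV)
print('pred',proj(d,[[.3808,-.325,.0425],[.5528,-.276,.0425]]))
m=((h[:,:,1]<40)&(h[:,:,2]>150)).astype(np.uint8);m[:,:260]=0;m[:,390:]=0
n,l,s,c=cv2.connectedComponentsWithStats(m);i=1+np.argmax(s[1:,4]);p=np.argwhere(l==i)[:,::-1].astype(np.float32);print(s[i],cv2.minAreaRect(p))
c=p.mean(0);v=np.linalg.svd(p-c,full_matrices=0)[2][0];q=(p-c)@v;e=onz(d,[c+v*q.min(),c+v*q.max()],.0425);print(e,e.mean(0),np.linalg.norm(e[1]-e[0]),np.degrees(np.arctan2(*(e[1]-e[0])[[1,0]])))
t=shot('top','t12')['color'];h=cv2.cvtColor(t,cv2.COLOR_RGB2HSV);m=((h[:,:,1]<70)&(h[:,:,2]>110)).astype(np.uint8)
k=np.zeros_like(m);k[240:340,395:450]=m[240:340,395:450];print(k.sum(),cv2.minAreaRect(np.argwhere(k)[:,::-1].astype(np.float32)))
```

```text
25.55 [ 0.44209386 -0.31094942  0.14425041] r 0.33542411733590427 phi -58.156516781690414 hd -11.005895422449555 [0.39598252 0.48007929 0.00698894] [-0.0086382  -0.04642743  0.02816908] -2.665760576997447
pred [[330.0042236  142.86382827]
 [329.38779754 361.96290443]]
[ 323  144   12  220 2244] ((328.5, 253.5), (219.0, 11.0), 90.0)
[[ 0.38170117 -0.32540431  0.0425    ]
 [ 0.55414196 -0.27680458  0.0425    ]] [ 0.46792157 -0.30110444  0.0425    ] 0.1791584751467426 15.73965848865381
604 ((421.9999694824219, 293.9999694824219), (36.41368865966797, 100.02240753173828), 13.324530601501465)
```

Run:
```python
from h import *
d=shot('scene','s13');a=load('s10')['color'];b=d['color']
p=lambda x:cv2.cvtColor(x[160:225,285:350],cv2.COLOR_RGB2GRAY).astype(np.float32)
print('deck shift since level',cv2.phaseCorrelate(p(a),p(b)),np.abs(p(a)-p(b)).mean())
s=load('scene')['color'];q=lambda x:cv2.cvtColor(x[150:185,310:365],cv2.COLOR_RGB2GRAY).astype(np.float32)
print('coach',np.abs(q(s)-q(b)).mean()); e=lambda x:cv2.cvtColor(x[305:335,280:310],cv2.COLOR_RGB2GRAY).astype(np.float32)
print('eraser',np.abs(e(s)-e(b)).mean()); arm.close_job()
```

```text
deck shift since level ((-0.1630315294833622, -0.08751455365525374), 0.6000541948977812) 46.115974
coach 95.64623
eraser 3.56
the job is handed in; nothing more can be done
```

I handed the job in at about 26 s of the 67 s allowed. The deck looked level with the siding to within about 0.5 mm when last seen, and the bar is back in its rest within about 1–2 mm of where it started. Nothing suggests the coach, eraser or foam offcut moved, but in the final picture the arm probably hid the deck and coach, so I couldn't recheck those two, and I never rechecked the offcut.

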